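# Fit a filter in the lamp house and hold its shutter half open

## Task

Fit the amber filter cartridge fully into the square pocket of the lamp house, let go of it and swing the green-handled locking lever fully shut over it, keeping the light shutter closed until then. Then slide the sprung shutter by its red tab to half open, where the tab stands level with the thick yellow marks, without ever opening it all the way, and finish while still holding it there with the fingers, because it springs shut when let go. Leave the blue cartridge, the specimen box and the jar where they are.

Things in the scene. Friction and masses are not known exactly. Their poses are not given: they have to be found in the camera images.
- lamp: Lamp house, a cream box with a grey top deck, fixed to the bench, 180 (x) x 340 (y) x 90 mm high. Origin: centre of its underside, on the bench; x, y along its sides, z up. Its top (deck) is at z = 90 mm. The filter pocket is in the +y half; the light window (pale yellow, 40 x 60 mm) with its shutter is in the -y half. Two guide rails 7 mm high run along the shutter at x = +-33 mm (6 mm wide).
- pocket (a point): Centre of the floor of the square filter pocket, 22 mm below the deck; lamp frame (0, 100, 68) mm, axes as the lamp. The pocket is 44 x 44 mm, sides along the lamp's x and y, with a small chamfer at the mouth.
- amber: Loose filter cartridge, black block 40 x 40 x 52 mm high with amber panes on the top and the four sides, about 0.12 kg. Origin: centre of its underside; z up; all four ways round fit. It stands upright in the tray. Seated in the pocket it stands 30 mm above the deck; grasp it by its upper 30 mm.
- blue: The same cartridge but with blue panes, standing in the tray; bystander. Origin: centre of its underside.
- lever (a joint): Angle of the locking lever (rad) about a vertical pin: 0 = fully shut (against its stop; arm over the pocket, pointing to the lamp's -x), growing to 1.8 = open (at 1.57 the arm points to the lamp's +y). Seen from above it shuts counter-clockwise. Starts open at 1.3 to 1.75. It stays where it is left (about 0.6 N at the handle moves it).
- lever_hinge (a point): The lever's pin axis at deck height; lamp frame (62, 100, 90) mm. Axes as the lamp.
- lever_grip (a point): Middle of the lever's green round upright handle: 16 mm diameter, 28 mm tall, 100 mm from the pin axis, this point 57 mm above the deck (handle from 43 to 71 mm above the deck). The arm below it is a flat bar 16 mm wide, from 33 to 43 mm above the deck, so it passes 3 mm over a seated cartridge.
- shutter (a joint): Travel of the shutter (m): 0 = closed, as it starts; 0.060 = fully open; it slides to the lamp's -y. Half open is 0.030. A spring pushes it closed with 3 N at 0, 8.4 N at half, 13.8 N fully open (180 N/m).
- shutter_tab: Red upright tab on the dark steel shutter plate (56 x 70 mm, its top 5 mm above the deck), 26 mm (lamp x) x 14 mm (lamp y, the sliding direction) x 36 mm high with a white line on top. Origin: centre of its underside, 5 mm above the deck, on the lamp's line x = 0; at lamp y = -76 mm when closed. Axes as the lamp.
- half_mark (a point): Point on the deck, lamp frame (0, -106, 90) mm, midway between the two thick yellow marks either side of the track; the tab's centre is over it when the shutter is half open (thin white marks show fully closed and fully open).
- tray: Shallow wooden tray, fixed, 284 (x) x 204 (y) mm outside, rim 22 mm high and 12 mm wide, white floor 5 mm above the bench. Origin: centre of its underside.
- specimen_box: Small clear box with a specimen in it, 50 x 40 x 22 mm high, loose in the tray; bystander. Origin: centre of its underside.
- jar: Green glass jar with a white lid, 62 mm diameter, 75 mm high, loose on the bench; bystander. Origin: centre of its underside.
Not all that is in view belongs to the job. Leave any pink or turquoise look-alike of the amber alone.

How it is judged:
By the outcome, as a careful person would: the job done as asked, in the order asked, and still so for the second after the job is handed in, while the arm keeps its last pose, push and grip.
It also fails if it takes over 61 s, if anything falls off the work surface, if the arm or the gripper's body presses on something with over 40 N, if the wrist force passes 120 N, or if a joint passes its speed limit or range.

## Robot

A 6-joint arm with a two-finger parallel gripper is mounted at the origin on the work surface. World frame = base frame: x ahead of the robot, y to its left, z up, the work surface at z = 0. Lengths are in m, angles in degrees, forces in N, time in s.
With the tool pointing down it reaches from about 0.25 to 0.725 m from the base axis. Payload 9.7 kg.
Tool frame: the origin (TCP) lies between the finger pads; the fingertips stand 22 mm ahead of it and the grasp point (between the pads) lies 3 mm ahead of it; z points along the fingers, y is the line along which they close (so a half turn about z gives the same grasp; the last joint's range is limited). The gripper opens to 85 mm and grips with 20 to 120 N. Pads are 22 mm wide; open, the fingers measure 114 mm over their backs; the gripper's body (76 mm by 85 mm) begins 54 mm behind the grasp point. The pads swing forward as they close: fully open they stand 13 mm farther back than shut.
Start: joints at [63.312, 4.979, 10.078, 95.1, 0, 90], TCP at [0.247, 0.491, 0.253] pointing down, gripper open.
Joint ranges: [-179.16, 179.16], [-48.56, 103.87], [-65.8, 70.77], [-126.05, 130.52], [-82.76, 87.17], [-180, 180]. Speed limits (degrees/s): [127.2, 127.2, 147.25, 180, 180, 180].

## Interface

Orientations are given as [roll, pitch, yaw] about the fixed x, y, z axes, in that order (R = Rz(yaw) Ry(pitch) Rx(roll)).
In Python, from workcell import bot, viewer, finder gives the robot as it stands.
- The arm moves only by the tool move_arm, never from a script. Its arguments are lists of equal length, an entry for each row: "offset": the shift along the tool's x, y, z in cm, a list of three; "twist": the turn, a rotation vector about the tool's x, y, z in rad, a list of three; "grip": the opening, from 0 (shut) to 1 (fully open). In form: {"offset": [[x, y, z], ...], "twist": [[ax, ay, az], ...], "grip": [grip, ...]}. A call has 1 to 5 rows; each row shifts and turns the commanded pose from where the row before left it, along the tool's axes as they then stand; what a row does not reach is not made up. A row lasts 1/10 s, in which the tool goes at most 50 mm and 8.59 degrees, less where a joint would pass 70% of its speed; a pose out of reach is approached as far as the arm can. A call is refused whole if a number of a shift passes 5 or a number of a turn 0.15, either way. A call with a gripper value outside its range is refused whole. The fingers move at their own pace and stop on an object; "force" is the grip in N (left out, the last holds). Time passes only in rows, so rows that do not move let the fingers close. It gives the time, the measured TCP pose, the force, the opening and the grip force at its end, in the units of the state.
- bot.get_obs(): the state, without advancing time (a new reading comes with each control period).
- viewer.camera(name): name is "scene" or "top"; returns a dict with "color" (400x640x3 uint8, red, green, blue), "depth" (400x640 float32, m along the optical axis (not along the pixel's ray), 0 where there is no reading), "vfov" (degrees; the focal length in pixels is half the picture's height over the tangent of half this angle, whatever the lens; pixels are square), "cx", "cy" (the principal point, pixels), "position" and "attitude" of the camera in the world. Camera axes: x right, y down, z forward; pixel columns grow to the right and rows downward; lengths in m; the calibration is good to about 2 mm. A picture is of the moment at which its call begins.
- bot.job_done(): hands the job in; it is judged then, once.
Trained networks look in a picture, given as the dict that the camera call returned (one of the last four; its "shot" number tells which), for a name from the list of things; names that differ only in an ending like _2 or _b are one class to them, and where a whole thing is asked for, a point or a joint stands for the part that bears it (a point fixed in the world has none). Each returns a list of dicts, best first, with "p" (0 to 1); they miss things now and then, are a little off and sometimes report something else, mostly with a low value. They report only what shows in the picture. A call takes as long as a camera call. They do not tell look-alikes from the thing itself.
- finder.boxes_of(picture, thing): "position" ([column, row] in pixels, amid what is visible of it).
- finder.pinpoint(picture, thing): "position" ([column, row] in pixels: a listed point, or the origin of a listed thing).
The state is a dict: "time": time; "q": joint angles; "qd": joint speeds; "joint_efforts": joint torques, N m; "ee_pos": TCP position; "tcp_rot": TCP orientation; "wrist_force": force on the tool from outside, world axes, zero at the start; "torque": the same for the moment, N m; "opening": finger opening in m; "grasp_force": force on a finger pad.
Only numpy, scipy, OpenCV 4.12 (cv2) and the standard library are available. Lean on these libraries where they do the work, as an engineer would, in place of code of your own. Each camera call takes 0.05 s, during which the arm holds its last target. There are 200 camera calls.

## Working session

There is one attempt and no reset: what is moved stays moved. The work goes in short steps, Python scripts to look and compute and a tool call to move; the robot and the scene stay as the last step left them, time stands still between calls to the robot, and variables do not carry over. Pictures are saved under pics/ and viewed, at most 10 in all, crops included, and the job is handed in when it is done.

Besides the shell and the picture viewer there is one more tool, called after "Emit:" by a JSON object that holds its "op" and its "data". move_arm: Moves the arm, as the interface text tells. Its arguments: {"type":"object","properties":{"offset":{"type":"array","items":{"type":"array","items":{"type":"number"}}},"twist":{"type":"array","items":{"type":"array","items":{"type":"number"}}},"grip":{"type":"array","items":{"type":"number"}},"force":{"type":"number"}},"required":["offset","twist","grip"]}

```bash
mkdir -p pics; ls; cat > h.py <<'E'
import numpy as np, cv2
from scipy.spatial.transform import Rotation as R
from workcell import bot, viewer, finder
def att(p):
    a=np.array(p["attitude"],float)
    return a if a.shape==(3,3) else (R.from_euler('xyz',a,degrees=True).as_matrix() if a.size==3 else R.from_quat(a).as_matrix())
def ray(p,u,v):
    f=p["color"].shape[0]/2/np.tan(np.radians(p["vfov"])/2)
    return att(p)@np.array([(u-p["cx"])/f,(v-p["cy"])/f,1.])
def at_z(p,uv,z):
    d=ray(p,*uv); o=np.array(p["position"]); return o+d*(z-o[2])/d[2]
def at_depth(p,uv):
    return np.array(p["position"])+ray(p,*uv)*p["depth"][int(round(uv[1])),int(round(uv[0]))]
def save(p,n): cv2.imwrite(f"pics/{n}.png",p["color"][:,:,::-1])
E
python3 - <<'E'
from h import *
for c in("top","scene"):
    p=viewer.camera(c); save(p,c+"0")
    print(c,p["position"],p["attitude"],p["vfov"],p["cx"],p["cy"],p["shot"])
    for t in("lamp","pocket","amber","blue","lever","lever_hinge","lever_grip","shutter_tab","half_mark","tray","jar","specimen_box"):
        for n,fn in(("b",finder.boxes_of),("p",finder.pinpoint)):
            try:r=fn(p,t)
            except Exception as e: print(t,n,e);continue
            for d in r[:3]: print(t,n,np.round(d["position"],1),round(d["p"],2),np.round(at_depth(p,d["position"]),3))
print(bot.get_obs())
E
```

```text
pics
top [0.41613447 0.03209976 1.10682345] [-175.85156626   -0.70232337  -90.34426058] 49.915054214204616 328.8321843194715 193.55557875368115 1
lamp b [421.5 169. ] 0.65 [ 0.547 -0.202  0.091]
lamp p [417.2 169.5] 0.59 [ 0.546 -0.192  0.09 ]
pocket b [421.1 164.1] 0.59 [ 0.559 -0.201  0.092]
pocket p [381.2 172.2] 0.83 [ 0.543 -0.109  0.068]
amber b [230.8 238.9] 0.83 [0.383 0.258 0.054]
amber b [300.6 235.8] 0.8 [0.39  0.088 0.053]
amber b [218.1 296.3] 0.7 [0.246 0.287 0.055]
amber p [301.7 236. ] 0.69 [0.389 0.086 0.053]
amber p [230.  241.7] 0.64 [0.377 0.258 0.06 ]
amber p [219.8 295.6] 0.64 [0.248 0.282 0.056]
blue b [239.7 182.8] 0.81 [0.52  0.237 0.057]
lever b [363.3 144.5] 0.92 [ 0.599 -0.06   0.136]
lever p it knows: amber, blue, half_mark, jar, lamp, lever_grip, lever_hinge, pocket, shutter_tab, specimen_box, tray
lever_hinge b [424.5 163.4] 0.84 [ 0.56  -0.209  0.093]
lever_hinge p [380.  143.5] 0.84 [ 0.602 -0.099  0.131]
lever_hinge p [241.1 184.6] 0.67 [0.515 0.233 0.056]
lever_grip b [366.2 145.2] 0.59 [ 0.597 -0.066  0.134]
shutter_tab b [446.9 163.4] 0.83 [ 0.56 
[... 2461 characters left out ...]
 221.2] 0.83 [0.478 0.303 0.028]
{'time': 2.4, 'q': array([ 6.33124491e+01,  4.97923778e+00,  1.00794300e+01,  9.51013604e+01,
       -9.88081254e-04,  8.99992844e+01]), 'qd': array([ 0.02017617, -0.06068623,  0.00771356, -0.00976399,  0.00386881,
        0.05050925]), 'joint_efforts': array([-1.25998078e-03, -5.20091093e+01,  4.64860654e+01,  1.56910854e-03,
       -6.97788869e-05,  6.64408901e-06]), 'ee_pos': array([0.24701865, 0.49139779, 0.2532918 ]), 'tcp_rot': array([-1.79998832e+02,  9.88066664e-04,  1.53313165e+02]), 'wrist_force': array([0.18949726, 0.295131  , 0.2247097 ]), 'torque': array([ 0.02279075, -0.02700199, -0.01572927]), 'grasp_force': 0.0, 'opening': 0.08508159074143838}
```

View pics/top0.png

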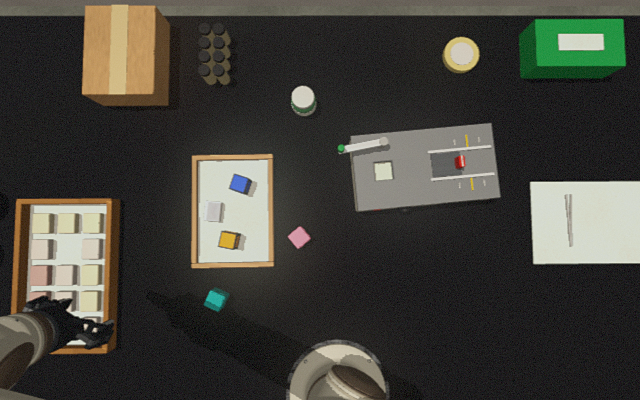

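View pics/scene0.png

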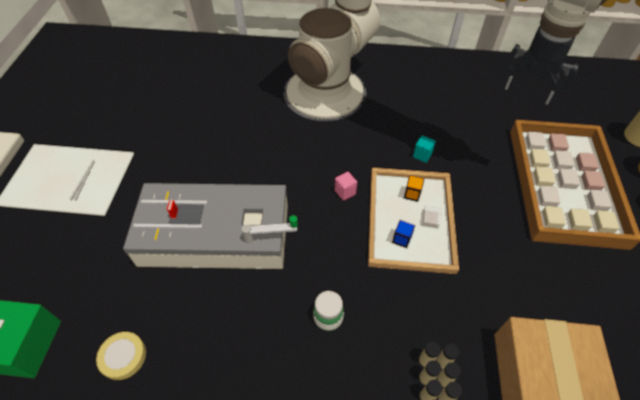

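```bash
cat >> h.py <<'E'
def cloud(p):
    H,W=p["depth"].shape; f=H/2/np.tan(np.radians(p["vfov"])/2)
    u,v=np.meshgrid(np.arange(W),np.arange(H))
    c=np.stack([(u-p["cx"])/f,(v-p["cy"])/f,np.ones((H,W))],-1)*p["depth"][...,None]
    return c@att(p).T+np.array(p["position"])
def rect(P):
    (c,s,a)=cv2.minAreaRect((P[:,:2]*1000).astype(np.float32)); return np.round(c,1),np.round(s,1),round(a,2)
def box(X,x0,x1,y0,y1,z0,z1):
    return (X[...,0]>x0)&(X[...,0]<x1)&(X[...,1]>y0)&(X[...,1]<y1)&(X[...,2]>z0)&(X[...,2]<z1)
E
python3 - <<'E'
from h import *
for c in("top","scene"):
    p=viewer.camera(c); X=cloud(p); hsv=cv2.cvtColor(p["color"],cv2.COLOR_RGB2HSV)
    k=np.ones((3,3),np.uint8)
    deck=box(X,.4,.75,-.42,0.02,.084,.096)
    deck=cv2.morphologyEx(deck.astype(np.uint8),cv2.MORPH_OPEN,k)>0
    print(c,"deck",rect(X[deck]),np.median(X[deck][:,2]))
    pk=box(X,.5,.6,-.15,-.06,.055,.08); print("pocket floor",rect(X[pk]),X[pk].mean(0),pk.sum(),np.median(X[pk][:,2]))
    for n,b,h in(("amber",(.33,.43,.21,.31),(10,30)),("blue",(.46,.58,.19,.3),(100,130))):
        m=box(X,*b,.045,.065)&(hsv[...,0]>h[0])&(hsv[...,0]<h[1])&(hsv[...,1]>100)
        print(n,m.sum(),rect(X[m]),X[m].mean(0).round(4))
        m2=box(X,*b,.047,.065); print(" all",m2.sum(),rect(X[m2]),np.median(X[m2][:,2]))
    g=box(X,.5,.7,-.1,.06,.13,.175)&(hsv[...,0]>40)&(hsv[...,0]<80)&(hsv[...,1]>100)
    print("handle",g.sum(),X[g].mean(0),X[g].max(0),X[g].min(0))
    r=box(X,.5,.62,-.33,-.22,.10,.145)&((hsv[...,0]<8)|(hsv[...,0]>172))&(hsv[...,1]>100)
    print("tab",r.sum(),X[r].mean(0),X[r].max(0),X[r].min(0), rect(X[r]))
    im=p["color"]
    def crop(q,n,x,y,w,h): cv2.imwrite(f"pics/{n}.png",cv2.resize(q[y:y+h,x:x+w,::-1],None,fx=4,fy=4,interpolation=cv2.INTER_CUBIC))
    if c=="top": crop(im,"toplamp",325,110,190,110)
    print("hinge/pocket floor pixel pts",[ (t,[at_z(p,finder.pinpoint(p,t)[0]["position"],z)[:2].round(4)]) for t,z in(("pocket",.068),("half_mark",.09),("lever_hinge",.09))])
E
```

```text
top deck (array([ 554.8, -210.4]), array([180.7, 341.6]), 5.21) 0.0903422964901438
pocket floor (array([ 546.9, -111.9]), array([42.6, 41.9]), 5.39) [ 0.54739471 -0.1126863   0.0688035 ] 318 0.068543756767937
amber 226 (array([382. , 265.2]), array([38.5, 38.3]), 77.35) [0.3807 0.2656 0.0575]
 all 288 (array([380.7, 266.5]), array([40.6, 41.4]), 78.48) 0.05761811284886764
blue 207 (array([519. , 238.6]), array([36.9, 35.6]), 68.84) [0.5192 0.2392 0.058 ]
 all 278 (array([519.2, 240.3]), array([40.8, 40.5]), 70.89) 0.05779203316909198
handle 45 [ 0.58694621 -0.00608427  0.15903896] [0.59531654 0.00103924 0.16430126] [ 0.57988618 -0.01222892  0.14009931]
tab 92 [ 0.55956844 -0.28198668  0.12309841] [ 0.57409402 -0.27700848  0.13561507] [ 0.54799499 -0.29226244  0.10019927] (array([ 560.9, -284.9]), array([25.6, 14.2]), 4.83)
hinge/pocket floor pixel pts [('pocket', [array([ 0.5473, -0.1154])]), ('half_mark', [array([ 0.5564, -0.3249])]), ('lever_hinge', [array([ 0.6145, -0.1172])])]
scene deck (array([ 555.8, -211.8]), array([185.5, 341.8]), 5.13) 0.09036256807877951
pocket floor (arra
[... 210 characters left out ...]
([383.1, 265.9]), array([41. , 43.3]), 78.63) 0.057012523070862464
blue 242 (array([524.8, 238.4]), array([35.6, 40.1]), 73.64) [0.5272 0.2376 0.0564]
 all 293 (array([522.3, 239.1]), array([40.9, 42.6]), 72.37) 0.05718800221199294
handle 79 [ 0.59332101 -0.00675369  0.15469854] [5.99300378e-01 1.01604333e-04 1.63713673e-01] [ 0.582737   -0.01422047  0.1364671 ]
tab 126 [ 0.56898203 -0.28338934  0.11981626] [ 0.57771236 -0.27817129  0.13396425] [ 0.55221944 -0.29260643  0.10006911] (array([ 565. , -285.5]), array([25.4, 14.3]), 2.97)
hinge/pocket floor pixel pts [('pocket', [array([ 0.5477, -0.1144])]), ('half_mark', [array([ 0.5691, -0.3144])]), ('lever_hinge', [array([ 0.6068, -0.1021])])]
```

View pics/toplamp.png

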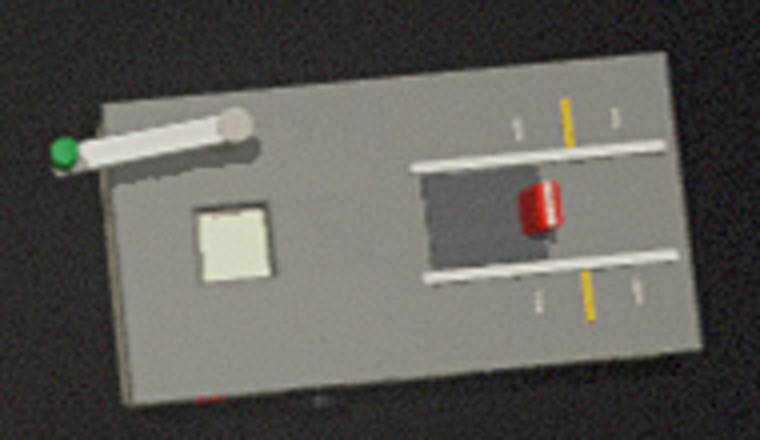

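The top view shows amber at about (229,240) in the tray. The pink (300,237) and turquoise (218,300) look-alikes lie outside it. The lamp pocket is at (384,172), the lever is open and the tab is closed at (460,162). Next I move over the amber, then turn.

Emit:
{"op": "move_arm", "data": {"offset": [[-2.77,-1.76,1.54],[-2.77,-1.76,1.54],[-2.77,-1.76,1.54],[-2.77,-1.76,1.54]], "twist": [[0,0,0],[0,0,0],[0,0,0],[0,0,0]], "grip": [1,1,1,1]}}

```text
time: 3.2
ee_pos: [0.3148, 0.3777, 0.1911]
tcp_rot: [180.0, 0.0, 153.3]
wrist_force: [0.5, -0.3, 1.0]
opening: 0.0856
grasp_force: 0.0
```

Emit:
{"op": "move_arm", "data": {"offset": [[-2.77,-1.76,1.54],[-2.77,-1.76,1.54],[-2.77,-1.76,1.54],[-2.77,-1.76,1.54]], "twist": [[0,0,0],[0,0,0],[0,0,0],[0,0,0]], "grip": [1,1,1,1]}}

```text
time: 3.6
ee_pos: [0.3823, 0.2649, 0.1296]
tcp_rot: [180.0, 0.0, 153.3]
wrist_force: [-0.1, 0.3, 0.2]
opening: 0.0857
grasp_force: 0.0
```

Emit:
{"op": "move_arm", "data": {"offset": [[0,0,0],[0,0,0],[0,0,0],[0,0,0],[0,0,0]], "twist": [[0,0,0.1438],[0,0,0.1438],[0,0,0.1438],[0,0,0.1438],[0,0,0.1438]], "grip": [1,1,1,1,1]}}

```text
time: 4.1
ee_pos: [0.3818, 0.266, 0.1301]
tcp_rot: [180.0, -0.0, 111.8]
wrist_force: [-0.8, 0.6, -0.8]
opening: 0.0851
grasp_force: 0.0
```

Emit:
{"op": "move_arm", "data": {"offset": [[0,0,0],[0,0,0],[0,0,0],[0,0,0],[0,0,0]], "twist": [[0,0,0.1438],[0,0,0.1438],[0,0,0.1438],[0,0,0.1438],[0,0,0.1438]], "grip": [1,1,1,1,1]}}

```text
time: 4.6
ee_pos: [0.3818, 0.2661, 0.1301]
tcp_rot: [180.0, -0.0, 70.6]
wrist_force: [-0.5, 0.3, -0.6]
opening: 0.0856
grasp_force: 0.0
```

Emit:
{"op": "move_arm", "data": {"offset": [[0,0,0],[0,0,0],[0,0,0],[0,0,0],[0,0,0]], "twist": [[0,0,0.1438],[0,0,0.1438],[0,0,0.1438],[0,0,0.1438],[0,0,0.1438]], "grip": [1,1,1,1,1]}}

```text
time: 5.1
ee_pos: [0.3935, 0.2471, 0.1301]
tcp_rot: [-179.0, -0.0, 31.5]
wrist_force: [0.6, -0.5, 0.2]
opening: 0.0856
grasp_force: 0.0
```

Emit:
{"op": "move_arm", "data": {"offset": [[0,0,0],[0,0,0],[0,0,0],[0,0,0],[0,0,0]], "twist": [[0,0,0.1438],[0,0,0.1438],[0,0,0.1438],[0,0,0.1438],[0,0,0.1438]], "grip": [1,1,1,1,1]}}

```text
time: 5.6
ee_pos: [0.4418, 0.0669, 0.1302]
tcp_rot: [-171.6, 3.1, 3.7]
wrist_force: [0.7, 0.7, 0.2]
opening: 0.0855
grasp_force: 0.0
```

```bash
python3 - <<'E'
from h import *
o=bot.get_obs(); print(o["q"].round(2),o["qd"].round(1),o["ee_pos"],o["tcp_rot"],o["time"])
p=viewer.camera("top"); save(p,"t1")
E
```

```text
[  3.68  -7.04 -15.75  84.36   8.4  179.94] [-54.9   3.1   1.4   8.8  13.    0. ] [0.44178853 0.06692873 0.13020835] [-171.59975323    3.05418698    3.73909515] 5.6
```

View pics/t1.png

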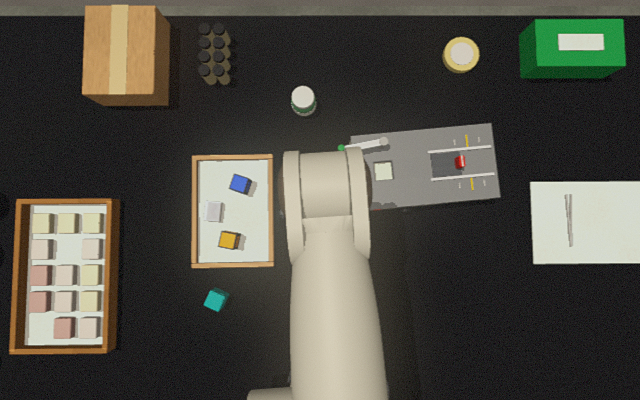

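The last turn hit joint 6's limit (yaw = q1 − q6 + 180) and dragged the arm sideways, over the pink block but above it. I'll lift and turn back, then use yaw 168.5° and 185.2° from now on.

Emit:
{"op": "move_arm", "data": {"offset": [[0,0,-3],[0,0,-3]], "twist": [[0,0,-0.1],[0,0,-0.1]], "grip": [1,1]}}

```text
time: 5.85
ee_pos: [0.4448, 0.0589, 0.1895]
tcp_rot: [-171.2, 1.4, 15.4]
wrist_force: [0.1, -0.1, 0.2]
opening: 0.0853
grasp_force: 0.0
```

```bash
cat >> h.py <<'E'
def plan(pos,yaw,n=None):
    "moves in tool axes from measured pose to pos (m), yaw (tool down): translate, all with the tool as it stands; then twist"
    o=bot.get_obs(); T=R.from_euler('xyz',o["tcp_rot"],degrees=True); G=R.from_euler('xyz',[180,0,yaw],degrees=True)
    d=T.inv().apply(np.array(pos)-o["ee_pos"])*100; w=(T.inv()*G).as_rotvec()
    print("t",o["time"],"q",o["q"].round(1),"pos",o["ee_pos"].round(4),"rot",o["tcp_rot"].round(2),"open",round(o["opening"],4),"F",o["wrist_force"].round(1))
    print("shift cm",d.round(2),"norm",np.linalg.norm(d).round(1),"twist",w.round(3),np.linalg.norm(w).round(2),"shift in goal axes",(G.inv().apply(np.array(pos)-o["ee_pos"])*100).round(2))
E
python3 -c "
from h import *
plan((.382,.2658,.13),168.5)"
```

```text
t 5.85 q [  2.7  -6.7  -8.9  91.1   8.3 167.1] pos [0.4448 0.0589 0.1895] rot [-171.19    1.41   15.42] open 0.0853 F [ 0.1 -0.1  0.2]
shift cm [ -0.41 -20.45   9.2 ] norm 22.4 twist [-0.082 -0.197 -2.667] 2.68 shift in goal axes [10.28 19.02  5.95]
```

Emit:
{"op": "move_arm", "data": {"offset": [[0,0,0],[0,0,0],[0,0,0],[0,0,0],[0,0,0]], "twist": [[-0.0041,-0.0099,-0.1334],[-0.0041,-0.0099,-0.1334],[-0.0041,-0.0099,-0.1334],[-0.0041,-0.0099,-0.1334],[-0.0041,-0.0099,-0.1334]], "grip": [1,1,1,1,1]}}

```text
time: 6.35
ee_pos: [0.4452, 0.0599, 0.1893]
tcp_rot: [-172.5, -1.4, 53.8]
wrist_force: [-0.1, -0.0, 0.6]
opening: 0.0854
grasp_force: 0.0
```

Emit:
{"op": "move_arm", "data": {"offset": [[0,0,0],[0,0,0],[0,0,0],[0,0,0],[0,0,0]], "twist": [[-0.0041,-0.0099,-0.1334],[-0.0041,-0.0099,-0.1334],[-0.0041,-0.0099,-0.1334],[-0.0041,-0.0099,-0.1334],[-0.0041,-0.0099,-0.1334]], "grip": [1,1,1,1,1]}}

```text
time: 6.85
ee_pos: [0.4452, 0.06, 0.1893]
tcp_rot: [-175.1, -2.8, 92.2]
wrist_force: [-0.8, -0.1, 0.3]
opening: 0.0853
grasp_force: 0.0
```

Emit:
{"op": "move_arm", "data": {"offset": [[0,0,0],[0,0,0],[0,0,0],[0,0,0],[0,0,0]], "twist": [[-0.0041,-0.0099,-0.1334],[-0.0041,-0.0099,-0.1334],[-0.0041,-0.0099,-0.1334],[-0.0041,-0.0099,-0.1334],[-0.0041,-0.0099,-0.1334]], "grip": [1,1,1,1,1]}}

```text
time: 7.35
ee_pos: [0.4453, 0.06, 0.1894]
tcp_rot: [-178.1, -2.2, 130.5]
wrist_force: [0.8, 0.3, -0.1]
opening: 0.0853
grasp_force: 0.0
```

Emit:
{"op": "move_arm", "data": {"offset": [[0,0,0],[0,0,0],[0,0,0],[0,0,0],[0,0,0]], "twist": [[-0.0041,-0.0099,-0.1334],[-0.0041,-0.0099,-0.1334],[-0.0041,-0.0099,-0.1334],[-0.0041,-0.0099,-0.1334],[-0.0041,-0.0099,-0.1334]], "grip": [1,1,1,1,1]}}

```text
time: 7.85
ee_pos: [0.4452, 0.06, 0.1894]
tcp_rot: [-180.0, 0.1, 168.8]
wrist_force: [-1.0, 0.1, 0.1]
opening: 0.0854
grasp_force: 0.0
```

```bash
python3 -c "
from h import *
plan((.382,.2658,.13),168.5)"
```

```text
t 7.85 q [  7.7  -9.7 -11.2  88.4  -0.   18.9] pos [0.4452 0.06   0.1894] rot [-1.8000e+02  1.1000e-01  1.6879e+02] open 0.0854 F [-1.   0.1  0.1]
shift cm [10.21 18.96  5.92] norm 22.3 twist [-0.     0.002  0.005] 0.01 shift in goal axes [10.3  18.91  5.94]
```

Emit:
{"op": "move_arm", "data": {"offset": [[1.7,3.16,0.2],[1.7,3.16,0.2],[1.7,3.16,0.2]], "twist": [[0,0.002,0.005],[0,0,0],[0,0,0]], "grip": [1,1,1]}}

```text
time: 8.15
ee_pos: [0.4141, 0.164, 0.1834]
tcp_rot: [180.0, -0.0, 168.1]
wrist_force: [1.0, 0.1, -0.4]
opening: 0.0856
grasp_force: 0.0
```

Emit:
{"op": "move_arm", "data": {"offset": [[1.7,3.16,1.0],[1.7,3.16,2.0],[1.7,3.16,2.3],[0,0,0]], "twist": [[0,0,0],[0,0,0],[0,0,0],[0,0,0]], "grip": [1,1,1,1]}}

```text
time: 8.55
ee_pos: [0.3818, 0.2685, 0.1273]
tcp_rot: [-179.9, -0.2, 168.4]
wrist_force: [-0.9, -1.4, -0.1]
opening: 0.0851
grasp_force: 0.0
```

```bash
python3 -c "
from h import *
plan((.382,.2658,.053),168.5)
p=viewer.camera('scene');cv2.imwrite('pics/s1.png',cv2.resize(p['color'][80:280,300:560,::-1],None,fx=3,fy=3))"
```

```text
t 8.55 q [ 35.1  -6.8 -15.5  81.6   0.1  46.7] pos [0.3818 0.2685 0.1273] rot [-179.86   -0.22  168.4 ] open 0.0851 F [-0.9 -1.4 -0.1]
shift cm [-0.11 -0.24  7.43] norm 7.4 twist [-0.002 -0.004 -0.002] 0.0 shift in goal axes [-0.08 -0.26  7.43]
```

View pics/s1.png

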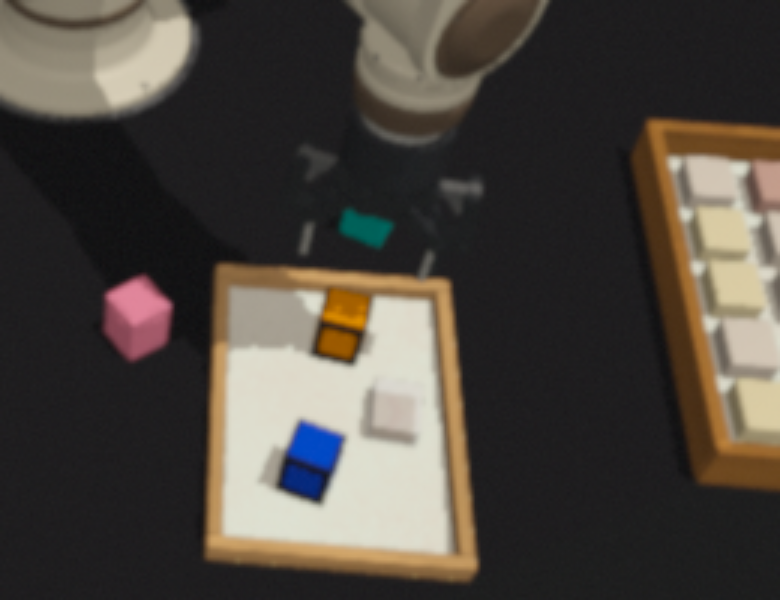

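The pink block still stands at (138,318), with the amber at (343,322) under the open fingers. I descend and grasp it.

Emit:
{"op": "move_arm", "data": {"offset": [[-0.1,-0.2,2],[0,0,2],[0,0,2],[0,0,1.4],[0,0,0]], "twist": [[-0.002,-0.004,-0.002],[0,0,0],[0,0,0],[0,0,0],[0,0,0]], "grip": [1,1,1,1,1]}}

```text
time: 9.1
ee_pos: [0.3844, 0.2632, 0.0552]
tcp_rot: [180.0, 0.1, 168.2]
wrist_force: [-0.4, -0.1, 0.9]
opening: 0.0853
grasp_force: 0.0
```

Emit:
{"op": "move_arm", "data": {"offset": [[0,0,0],[0,0,0],[0,0,0],[0,0,0],[0,0,0]], "twist": [[0,0,0],[0,0,0],[0,0,0],[0,0,0],[0,0,0]], "grip": [0,0,0,0,0], "force": 30}}

```text
time: 9.6
ee_pos: [0.3853, 0.2645, 0.0574]
tcp_rot: [179.8, 0.3, 168.3]
wrist_force: [-0.4, -1.1, 6.7]
opening: 0.0394
grasp_force: 31.9
```

Emit:
{"op": "move_arm", "data": {"offset": [[0,0,0],[0,0,0],[0,0,0]], "twist": [[0,0,0],[0,0,0],[0,0,0]], "grip": [0,0,0]}}

```text
time: 9.9
ee_pos: [0.3853, 0.2645, 0.0574]
tcp_rot: [179.8, 0.3, 168.3]
wrist_force: [0.2, 0.0, 5.5]
opening: 0.0391
grasp_force: 31.9
```

Emit:
{"op": "move_arm", "data": {"offset": [[0,0,-1],[0,0,-2],[0,0,-3],[0,0,-4],[0,0,0]], "twist": [[0,0,0],[0,0,0],[0,0,0],[0,0,0],[0,0,0]], "grip": [0,0,0,0,0]}}

```text
time: 10.4
ee_pos: [0.3859, 0.2652, 0.1619]
tcp_rot: [179.6, 0.5, 168.3]
wrist_force: [-0.6, 0.8, -1.7]
opening: 0.0398
grasp_force: 31.1
```

```bash
python3 -c "
from h import *
plan((.5454,-.1114,.19),185.2)
o=bot.get_obs()
for c in('top','scene'):
  p=viewer.camera(c);X=cloud(p);hsv=cv2.cvtColor(p['color'],cv2.COLOR_RGB2HSV)
  m=box(X,*(o['ee_pos'][0]+[-.05,.05]),*(o['ee_pos'][1]+[-.05,.05]),.08,.17)&(hsv[...,0]>10)&(hsv[...,0]<30)&(hsv[...,1]>100)
  print(c,m.sum(), X[m].min(0).round(4),X[m].max(0).round(4), rect(X[m]) if m.sum()>4 else 0)
  print([(d['p'],at_depth(p,d['position']).round(3)) for d in finder.boxes_of(p,'amber')])
"
```

```text
t 10.4 q [ 34.5  -7.7 -12.5  84.6  -0.1  46.2] pos [0.3859 0.2652 0.1619] rot [179.59   0.48 168.3 ] open 0.0398 F [-0.6  0.8 -1.7]
shift cm [-23.28 -33.62  -2.85] norm 41.0 twist [ 0.006  0.009 -0.295] 0.3 shift in goal axes [-12.47 -38.95  -2.81]
top 7 [0.3992 0.2505 0.14  ] [0.4014 0.2614 0.1634] (array([399.9, 256.1]), array([11.1,  0.9]), 78.16)
[(0.66, array([0.389, 0.09 , 0.054])), (0.58, array([0.253, 0.285, 0.03 ]))]
scene 437 [0.362  0.2419 0.1034] [0.4076 0.2854 0.1661] (array([384.6, 264.2]), array([40.8, 43.1]), 81.81)
[(0.88, array([0.4  , 0.262, 0.155])), (0.77, array([0.407, 0.103, 0.045])), (0.57, array([0.257, 0.295, 0.052]))]
```

Emit:
{"op": "move_arm", "data": {"offset": [[-2.36,-3.35,-0.6],[-2.36,-3.35,-0.6],[-2.36,-3.35,-0.6],[-2.36,-3.35,-0.5],[-2.36,-3.35,0]], "twist": [[0.006,0.009,0],[0,0,0],[0,0,0],[0,0,0],[0,0,0]], "grip": [0,0,0,0,0]}}

```text
time: 11.1
ee_pos: [0.4661, 0.0746, 0.1787]
tcp_rot: [-179.7, -0.4, 168.3]
wrist_force: [0.3, 0.9, -1.9]
opening: 0.0395
grasp_force: 31.1
```

Emit:
{"op": "move_arm", "data": {"offset": [[-2.36,-3.35,0],[-2.36,-3.35,0],[-2.36,-3.35,0],[-2.36,-3.35,0],[-2.36,-3.35,0]], "twist": [[0,0,0],[0,0,0],[0,0,0],[0,0,0],[0,0,0]], "grip": [0,0,0,0,0]}}

```text
time: 11.6
ee_pos: [0.5474, -0.1134, 0.1777]
tcp_rot: [-179.8, -0.5, 168.3]
wrist_force: [0.6, 0.5, -1.6]
opening: 0.0395
grasp_force: 31.1
```

Emit:
{"op": "move_arm", "data": {"offset": [[0,0,0],[0,0,0],[0,0,0],[0,0,0]], "twist": [[0,0,-0.1],[0,0,-0.1],[0,0,-0.095],[0,0,0]], "grip": [0,0,0,0]}}

```text
time: 12.0
ee_pos: [0.547, -0.1118, 0.1778]
tcp_rot: [-179.9, -0.5, -174.7]
wrist_force: [0.1, -0.2, -1.7]
opening: 0.0394
grasp_force: 31.3
```

```bash
cat > meas.py <<'E'
from h import *
plan((.5484,-.1111,.185),185.2)
o=bot.get_obs(); e=o["ee_pos"]; L=R.from_euler('z',5.2,degrees=True)
for c in('top','scene'):
  p=viewer.camera(c);X=cloud(p);hsv=cv2.cvtColor(p['color'],cv2.COLOR_RGB2HSV)
  col=(hsv[...,0]>10)&(hsv[...,0]<30)&(hsv[...,1]>100)
  Y=L.inv().apply((X-[.5545,-.211,0]).reshape(-1,3)).reshape(X.shape)*1000   # lamp frame, mm
  m=box(X,e[0]-.05,e[0]+.05,e[1]-.05,e[1]+.05,.09,.22)&col
  if m.sum()>20:
    f=m&(Y[...,2]<np.percentile(Y[m][:,2],99)-10); A=Y[f]
    k=np.polyfit(A[:,1],A[:,0],1); print(c,"face n",f.sum(),"x med",np.median(A[:,0]),"slope deg",np.degrees(np.arctan(-k[0])),"y range",np.percentile(A[:,1],[1,99]),"z",np.percentile(Y[m][:,2],[1,99]))
  q=(Y[...,2]>20)&(Y[...,2]<80)&(abs(Y[...,1])<165)&(Y[...,0]>80)&(Y[...,0]<100)
  if q.sum()>100:
    k=np.polyfit(Y[q][:,1],Y[q][:,0],1); print(c,"lamp face x",np.median(Y[q][:,0]),q.sum(),"slope",np.degrees(np.arctan(-k[0])))
  d=box(Y,-85,85,-165,165,86,94); b=box(Y,-100,100,-185,185,86,94); 
  b=cv2.morphologyEx(b.astype(np.uint8),cv2.MORPH_OPEN,np.ones((3,3),np.uint8))>0
  print(c,"deck y ext",np.percentile(Y[b][:,1],[.2,99.8]),"x ext",np.percentile(Y[b][:,0],[.2,99.8]))
print("tcp in lamp",L.inv().apply(e-[.5545,-.211,0])*1000)
cv2.imwrite('pics/meas.png',cv2.resize(p['color'][150:290,110:320,::-1],None,fx=3.5,fy=3.5))
E
python3 meas.py
```

```text
t 12.0 q [-11.4   5.7   2.5  87.3  -0.2 -16.7] pos [ 0.547  -0.1118  0.1778] rot [-179.92   -0.53 -174.74] open 0.0394 F [ 0.1 -0.2 -1.7]
shift cm [-0.14  0.06 -0.72] norm 0.7 twist [-0.001 -0.009  0.001] 0.01 shift in goal axes [-0.14  0.06 -0.72]
top deck y ext [-169.01128251  171.07196727] x ext [-89.64389176  89.93018266]
scene face n 450 x med 15.68993997393958 slope deg -11.511905459681026 y range [ 79.84129785 119.52039206] z [131.95415147 195.52310987]
scene lamp face x 91.66296963433625 1883 slope -0.07668833984222163
scene deck y ext [-169.76076894  169.27836209] x ext [-88.12353637  92.93444887]
tcp in lamp [  1.5574436   99.45283256 177.768157  ]
```

View pics/meas.png

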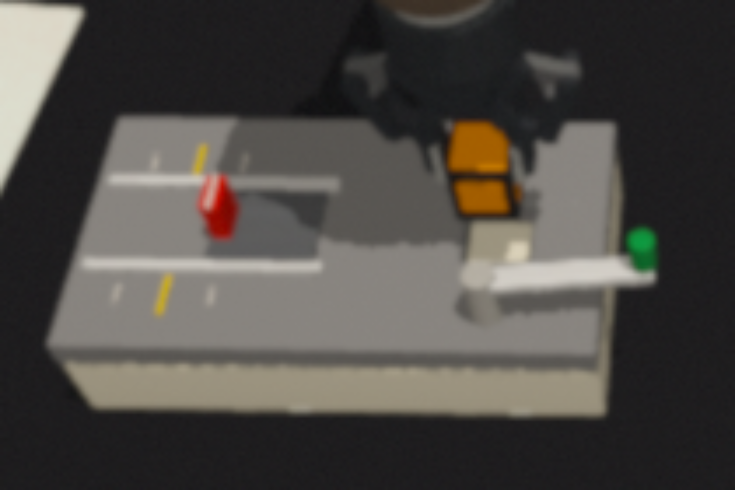

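```bash
cat > m2.py <<'E'
from h import *
o=bot.get_obs(); e=o["ee_pos"]; L=R.from_euler('z',5.2,degrees=True)
p=viewer.camera('scene');X=cloud(p);hsv=cv2.cvtColor(p['color'],cv2.COLOR_RGB2HSV)
col=(hsv[...,0]>10)&(hsv[...,0]<30)&(hsv[...,1]>100)
Y=L.inv().apply((X-[.5545,-.211,0]).reshape(-1,3)).reshape(X.shape)*1000
m=box(X,e[0]-.05,e[0]+.05,e[1]-.05,e[1]+.05,.1,.22)&col
v,u=np.nonzero(m)
for r in range(v.min(),v.max()+1):
    A=Y[r,u[v==r]]; print(r,len(A),u[v==r].min(),u[v==r].max(),np.median(A,0).round(1))
E
python3 m2.py
```

```text
184 7 240 246 [-19.5  88.8 178.8]
185 11 240 250 [-16.4  93.  179.6]
186 12 239 250 [-13.6  92.6 179.4]
187 15 239 253 [-10.9  96.1 179.5]
188 17 238 254 [ -8.   96.7 179.8]
189 17 238 255 [ -5.6  99.  179.6]
190 18 238 255 [ -3.3  97.8 178.8]
191 18 238 255 [-1.000e-01  9.860e+01  1.796e+02]
192 18 237 254 [  2.1  96.8 179.3]
193 18 237 254 [  4.8  97.3 179.5]
194 19 237 255 [  7.   98.1 178.6]
195 19 237 255 [  9.6  97.6 178.9]
196 19 237 255 [ 12.2  98.9 178.4]
197 19 237 255 [ 15.1  99.5 179.1]
198 18 238 255 [ 16.8 100.1 177.6]
199 16 239 254 [ 18.5 100.4 176.6]
200 13 241 253 [ 18.6 101.1 173.4]
201 16 239 254 [ 19.2  99.3 170.3]
202 17 239 256 [ 19.4 100.9 167.2]
203 20 239 258 [ 19.1 102.5 162.9]
204 20 239 258 [ 19.3 102.2 159.4]
205 19 240 258 [ 19.6 103.2 156.4]
206 19 240 258 [ 19.5 102.7 152.8]
207 19 240 258 [ 18.7 101.8 147.7]
208 17 240 256 [ 19.4  99.2 145.1]
209 16 241 256 [ 18.9 100.2 140.4]
210 15 241 255 [ 18.6  98.  136.5]
211 13 242 254 [ 18.6  97.5 132.2]
```

Scene view: the cartridge is held upright and its side face is about 2.5 mm short in lamp x compared with the lamp's own front face. I correct that and descend.

Emit:
{"op": "move_arm", "data": {"offset": [[-0.23,0.08,0],[0,0,1],[0,0,1],[0,0,1],[0,0,0]], "twist": [[-0.001,-0.009,0.001],[0,0,0],[0,0,0],[0,0,0],[0,0,0]], "grip": [0,0,0,0,0]}}

```text
time: 12.65
ee_pos: [0.549, -0.1106, 0.1471]
tcp_rot: [-180.0, -0.0, -174.9]
wrist_force: [-0.1, -0.0, -1.8]
opening: 0.0394
grasp_force: 31.2
```

Emit:
{"op": "move_arm", "data": {"offset": [[0,0,0.4],[0,0,0.4],[0,0,0.4]], "twist": [[0,0,0],[0,0,0],[0,0,0]], "grip": [0,0,0]}}

```text
time: 12.95
ee_pos: [0.5501, -0.1109, 0.1373]
tcp_rot: [-179.9, 0.2, -174.9]
wrist_force: [-1.0, 0.7, -1.8]
opening: 0.0393
grasp_force: 31.2
```

```bash
sed -i 's/,.1,.22)/,e[2]-.06,.22)/' m2.py; python3 m2.py | tail -14; python3 -c "
from h import *
plan((.5583,-.1103,.12),185.2); print(bot.get_obs()['torque'])"
```

```text
210 18 240 257 [ 19.4  99.4 137.3]
211 17 241 257 [ 21.5 100.8 136.3]
212 14 243 256 [ 22.1 101.6 133.8]
213 15 242 256 [ 22.1 100.1 129.9]
214 18 242 259 [ 22.  103.1 125.6]
215 19 242 260 [ 22.4 103.  122.3]
216 19 242 260 [ 22.8 103.1 118.9]
217 18 242 260 [ 22.4 103.5 114.6]
218 18 243 260 [ 22.1 103.1 110. ]
219 17 243 259 [ 22.4 101.  106.6]
220 16 243 258 [ 22.6  99.7 102.8]
221 16 243 258 [22.6 99.3 98.7]
222 14 244 257 [22.1 98.6 93.9]
223 1 251 251 [20.4 98.7 87.1]
t 13.0 q [-11.4   5.6  -2.1  82.1  -0.  -16.5] pos [ 0.5498 -0.1108  0.1365] rot [-1.7993e+02  1.0000e-01 -1.7486e+02] open 0.0394 F [ 0.6 -0.7 -1.9]
shift cm [-0.85 -0.02  1.65] norm 1.9 twist [-0.001  0.002 -0.001] 0.0 shift in goal axes [-0.85 -0.03  1.65]
[-0.01797385  0.02714763  0.00418404]
```

Emit:
{"op": "move_arm", "data": {"offset": [[0.05,0,0.4],[0,0,0.4],[0,0,0.4],[0,0,0.3]], "twist": [[0,0,0],[0,0,0],[0,0,0],[0,0,0]], "grip": [0,0,0,0]}}

```text
time: 13.4
ee_pos: [0.5494, -0.1109, 0.1219]
tcp_rot: [-179.9, 0.1, -174.9]
wrist_force: [-0.6, -0.6, -0.9]
opening: 0.0393
grasp_force: 31.2
```

Emit:
{"op": "move_arm", "data": {"offset": [[0,0,0.2],[0,0,0.2],[0,0,0]], "twist": [[0,0,0],[0,0,0],[0,0,0]], "grip": [0,0,0]}}

```text
time: 13.7
ee_pos: [0.5494, -0.1108, 0.1203]
tcp_rot: [-179.9, 0.2, -174.9]
wrist_force: [-6.7, 1.5, 13.3]
opening: 0.0392
grasp_force: 33.0
```

Contact force is 13 N at TCP 0.120, which is the expected seat height. I release and lift.

Emit:
{"op": "move_arm", "data": {"offset": [[0,0,0],[0,0,0],[0,0,0],[0,0,0],[0,0,0]], "twist": [[0,0,0],[0,0,0],[0,0,0],[0,0,0],[0,0,0]], "grip": [0.75,0.75,0.75,0.75,0.75]}}

```text
time: 14.2
ee_pos: [0.5495, -0.1109, 0.1182]
tcp_rot: [-179.9, 0.1, -174.9]
wrist_force: [0.2, -0.4, -0.9]
opening: 0.0641
grasp_force: 0.0
```

Emit:
{"op": "move_arm", "data": {"offset": [[0,0,-1],[0,0,-2.5],[0,0,-4],[0,0,-4],[0,0,0]], "twist": [[0,0,0],[0,0,0],[0,0,0],[0,0,0],[0,0,0]], "grip": [0.75,0.75,0.6,0.6,0.6]}}

```text
time: 14.7
ee_pos: [0.5507, -0.111, 0.2402]
tcp_rot: [-179.8, 0.6, -174.9]
wrist_force: [-0.1, -0.1, -0.1]
opening: 0.0515
grasp_force: 0.0
```

```bash
python3 - <<'E'
from h import *
L=R.from_euler('z',5.2,degrees=True)
plan((.588,-.0065,.23),101)
p=viewer.camera('scene');X=cloud(p);hsv=cv2.cvtColor(p['color'],cv2.COLOR_RGB2HSV)
Y=L.inv().apply((X-[.5545,-.211,0]).reshape(-1,3)).reshape(X.shape)*1000
m=(abs(Y[...,0])<35)&(abs(Y[...,1]-100)<35)&(Y[...,2]>105)&(Y[...,2]<140)&(hsv[...,0]>10)&(hsv[...,0]<30)&(hsv[...,1]>100)
A=Y[m]; t=A[A[:,0]<15]
print(m.sum(),"top z",np.median(t[:,2]),"tilt coefs",np.linalg.lstsq(np.c_[t[:,:2],np.ones(len(t))],t[:,2],rcond=None)[0])
cv2.imwrite('pics/s3.png',cv2.resize(p['color'][150:290,110:320,::-1],None,fx=3.5,fy=3.5))
E
```

```text
t 14.7 q [-11.4   5.7   9.4  93.   -0.  -16.5] pos [ 0.5507 -0.111   0.2402] rot [-179.78    0.62 -174.86] open 0.0515 F [-0.1 -0.1 -0.1]
shift cm [-4.64 10.08  1.03] norm 11.1 twist [0.005 0.012 1.468] 1.47 shift in goal axes [9.55 5.66 1.02]
320 top z 120.85925328187255 tilt coefs [ 1.06624411e-03 -6.35560093e-02  1.26815083e+02]
```

View pics/s3.png

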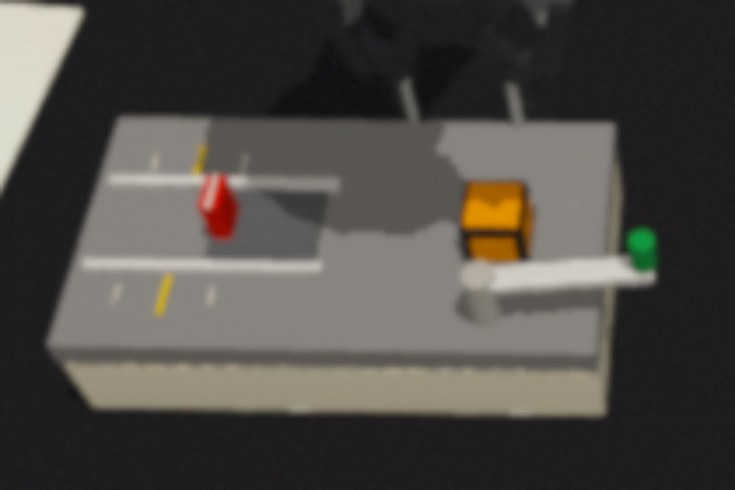

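The cartridge is seated: its top face reads 0.121 at (495,210), and the lever handle is at (642,245). Now I go to the lever, with the finger closing line along its tangent.

Emit:
{"op": "move_arm", "data": {"offset": [[-1.5,3.3,0.2],[-1.55,3.4,0.2],[-1.55,3.4,0.2],[0,0,0]], "twist": [[0.005,0.012,0],[0,0,0],[0,0,0],[0,0,0.12]], "grip": [0.45,0.45,0.45,0.45]}}

```text
time: 15.15
ee_pos: [0.5864, -0.0026, 0.2249]
tcp_rot: [-179.6, -0.6, 178.4]
wrist_force: [-1.7, -0.5, -0.4]
opening: 0.0381
grasp_force: 0.0
```

Emit:
{"op": "move_arm", "data": {"offset": [[0,0,0],[0,0,0],[0,0,0],[0,0,0],[0,0,0]], "twist": [[0,0,0.14],[0,0,0.14],[0,0,0.14],[0,0,0.14],[0,0,0.14]], "grip": [0.45,0.45,0.45,0.45,0.45]}}

```text
time: 15.65
ee_pos: [0.5856, -0.006, 0.2258]
tcp_rot: [-179.3, -0.2, 137.8]
wrist_force: [-0.7, 0.3, 0.3]
opening: 0.0385
grasp_force: 0.0
```

Emit:
{"op": "move_arm", "data": {"offset": [[0,0,0],[0,0,0],[0,0,0],[0,0,0],[0,0,0]], "twist": [[0,0,0.14],[0,0,0.14],[0,0,0.14],[0,0,0.14],[0,0,0.088]], "grip": [0.45,0.45,0.45,0.45,0.45]}}

```text
time: 16.15
ee_pos: [0.5856, -0.0061, 0.2258]
tcp_rot: [-179.3, 0.3, 100.7]
wrist_force: [0.4, 0.0, -0.2]
opening: 0.0384
grasp_force: 0.0
```

```bash
python3 -c "
from h import *
plan((.588,-.006,.161),101)"
```

```text
t 16.15 q [-0.4 10.  12.6 93.2 -0.4 78.9] pos [ 0.5856 -0.0061  0.2258] rot [-179.33    0.29  100.72] open 0.0384 F [ 0.4  0.  -0.2]
shift cm [-0.    0.31  6.47] norm 6.5 twist [-0.012  0.005 -0.005] 0.01 shift in goal axes [-0.04  0.24  6.48]
```

Emit:
{"op": "move_arm", "data": {"offset": [[0,0.25,1.5],[0,0,2],[0,0,2],[0,0,1],[0,0,0]], "twist": [[-0.012,0.005,-0.005],[0,0,0],[0,0,0],[0,0,0],[0,0,0]], "grip": [0.45,0.45,0.45,0.45,0.45]}}

```text
time: 16.65
ee_pos: [0.5874, -0.0057, 0.1597]
tcp_rot: [-179.9, -0.0, 101.3]
wrist_force: [0.1, 0.4, 0.6]
opening: 0.0383
grasp_force: 0.0
```

Emit:
{"op": "move_arm", "data": {"offset": [[0,0,0],[0,0,0],[0,0,0],[0,0,0]], "twist": [[0,0,0],[0,0,0],[0,0,0],[0,0,0]], "grip": [0,0,0,0], "force": 20}}

```text
time: 17.05
ee_pos: [0.5887, -0.0056, 0.1626]
tcp_rot: [179.8, 0.0, 101.3]
wrist_force: [-0.9, -0.1, 3.5]
opening: 0.0147
grasp_force: 20.5
```

Emit:
{"op": "move_arm", "data": {"offset": [[-0.075,-1.22,0],[-0.075,-1.22,0],[-0.075,-1.22,0],[-0.075,-1.22,0]], "twist": [[0,0,-0.122],[0,0,-0.122],[0,0,-0.122],[0,0,-0.122]], "grip": [0,0,0,0]}}

```text
time: 17.45
ee_pos: [0.5442, -0.0261, 0.1625]
tcp_rot: [179.8, 0.1, 129.6]
wrist_force: [-1.0, 1.2, 5.3]
opening: 0.0149
grasp_force: 20.7
```

```bash
cat > lev.py <<'E'
from h import *
o=bot.get_obs(); v=o["ee_pos"][:2]-[.6071,-.1058]; a=np.degrees(np.arctan2(v[1],v[0]))%360
print("radius",np.linalg.norm(v)*1000,"lever deg",185.2-a,"yaw want",a)
plan((*o["ee_pos"][:2],.162),a)
E
python3 lev.py
```

```text
radius 101.5131021611551 lever deg 56.9387932444952 yaw want 128.2612067555048
t 17.45 q [-2.8  3.2 -1.8 84.8  0.1 47.6] pos [ 0.5442 -0.0261  0.1625] rot [1.7984e+02 7.0000e-02 1.2959e+02] open 0.0149 F [-1.   1.2  5.3]
shift cm [ 0.   -0.    0.05] norm 0.1 twist [0.003 0.001 0.023] 0.02 shift in goal axes [ 0.   -0.    0.05]
```

Tracking well; 57° remain.

Emit:
{"op": "move_arm", "data": {"offset": [[-0.075,-1.22,0],[-0.075,-1.22,0],[-0.075,-1.22,0],[-0.075,-1.22,0]], "twist": [[0,0,-0.12],[0,0,-0.12],[0,0,-0.12],[0,0,-0.12]], "grip": [0,0,0,0]}}

```text
time: 17.85
ee_pos: [0.5144, -0.0649, 0.1625]
tcp_rot: [179.9, 0.0, 157.1]
wrist_force: [-5.9, 2.3, 7.7]
opening: 0.0155
grasp_force: 20.9
```

Emit:
{"op": "move_arm", "data": {"offset": [[-0.075,-1.22,0],[-0.075,-1.22,0],[-0.075,-1.22,0],[0,0,0]], "twist": [[0,0,-0.12],[0,0,-0.12],[0,0,-0.12],[0,0,0]], "grip": [0,0,0,0]}}

```text
time: 18.25
ee_pos: [0.5059, -0.1018, 0.1625]
tcp_rot: [-180.0, 0.0, 177.6]
wrist_force: [-11.6, 1.2, 10.0]
opening: 0.0151
grasp_force: 21.1
```

```bash
python3 lev.py
```

```text
radius 101.24688023097828 lever deg 7.477580694922665 yaw want 177.72241930507732
t 18.25 q [-11.4  -0.5  -5.7  84.9  -0.   -8.9] pos [ 0.5059 -0.1018  0.1625] rot [-1.7998e+02  1.0000e-02  1.7758e+02] open 0.0151 F [-11.6   1.2  10. ]
shift cm [0.   0.   0.05] norm 0.1 twist [-0.     0.    -0.002] 0.0 shift in goal axes [ 0.   -0.    0.05]
```

Emit:
{"op": "move_arm", "data": {"offset": [[0.1,-0.7,0],[0,-0.7,0],[0,-0.3,0],[0,-0.2,0],[0,0,0]], "twist": [[0,0,-0.07],[0,0,-0.06],[0,0,0],[0,0,0],[0,0,0]], "grip": [0,0,0,0,0]}}

```text
time: 18.75
ee_pos: [0.5061, -0.1162, 0.1624]
tcp_rot: [179.5, 0.1, -175.0]
wrist_force: [-5.0, 22.6, 8.7]
opening: 0.0151
grasp_force: 21.7
```

```bash
python3 lev.py
```

```text
radius 101.49983745653749 lever deg -0.6795875191292282 yaw want 185.87958751912922
t 18.75 q [-13.2  -0.1  -5.2  84.9   0.5 -18.2] pos [ 0.5061 -0.1162  0.1624] rot [ 1.7954e+02  1.4000e-01 -1.7500e+02] open 0.0151 F [-5.  22.6  8.7]
shift cm [ 0.   -0.    0.04] norm 0.0 twist [ 0.008  0.002 -0.015] 0.02 shift in goal axes [ 0.   -0.    0.04]
```

The stop is reached (22 N against it). I release, lift and take a quick look before the shutter.

Emit:
{"op": "move_arm", "data": {"offset": [[0,0,0],[0,0,0],[0,0,0],[0,0,0]], "twist": [[0,0,0],[0,0,0],[0,0,0],[0,0,0]], "grip": [0.5,0.5,0.5,0.5]}}

```text
time: 19.15
ee_pos: [0.5067, -0.1199, 0.1615]
tcp_rot: [-180.0, 0.1, -175.2]
wrist_force: [0.6, 0.4, -0.3]
opening: 0.0428
grasp_force: 0.0
```

Emit:
{"op": "move_arm", "data": {"offset": [[0,0,-2],[0,0,-3],[0,0,-2],[0,0,0]], "twist": [[0,0,0],[0,0,0],[0,0,0],[0,0,0]], "grip": [0.5,0.5,0.5,0.5]}}

```text
time: 19.55
ee_pos: [0.5074, -0.1201, 0.2344]
tcp_rot: [-179.9, 0.3, -175.2]
wrist_force: [-0.5, -0.5, 0.0]
opening: 0.0425
grasp_force: 0.0
```

```bash
python3 - <<'E'
from h import *
plan((.5614,-.2867,.2),185.2)
L=R.from_euler('z',5.2,degrees=True)
for c in("top","scene"):
    p=viewer.camera(c);X=cloud(p);hsv=cv2.cvtColor(p['color'],cv2.COLOR_RGB2HSV)
    Y=L.inv().apply((X-[.5545,-.211,0]).reshape(-1,3)).reshape(X.shape)*1000
    g=(abs(Y[...,0])<80)&(Y[...,1]>60)&(Y[...,1]<150)&(Y[...,2]>135)&(Y[...,2]<170)&(hsv[...,0]>40)&(hsv[...,0]<80)&(hsv[...,1]>100)
    if g.sum(): print(c,"handle",g.sum(),Y[g].mean(0).round(1),Y[g].min(0).round(1),Y[g].max(0).round(1))
    r=(abs(Y[...,0])<25)&(abs(Y[...,1]+90)<40)&(Y[...,2]>110)&(Y[...,2]<140)
    if r.sum(): print(c,"tab",r.sum(),np.percentile(Y[r],[2,98],axis=0).round(1))
cv2.imwrite('pics/s4.png',cv2.resize(p['color'][150:290,110:320,::-1],None,fx=3.5,fy=3.5))
E
```

```text
t 19.55 q [-13.3   0.3   3.2  92.5   0.  -18.2] pos [ 0.5074 -0.1201  0.2344] rot [-179.91    0.34 -175.17] open 0.0425 F [-0.5 -0.5  0. ]
shift cm [ -3.95 -17.05   3.49] norm 17.8 twist [-0.002  0.006 -0.006] 0.01 shift in goal axes [ -3.86 -17.08   3.44]
scene handle 70 [-32.5 100.  154.4] [-43.8  92.7 136.9] [-27.2 106.9 163.7]
scene tab 125 [[-10.5 -82.1 111.1]
 [ 16.  -68.6 134.2]]
```

View pics/s4.png

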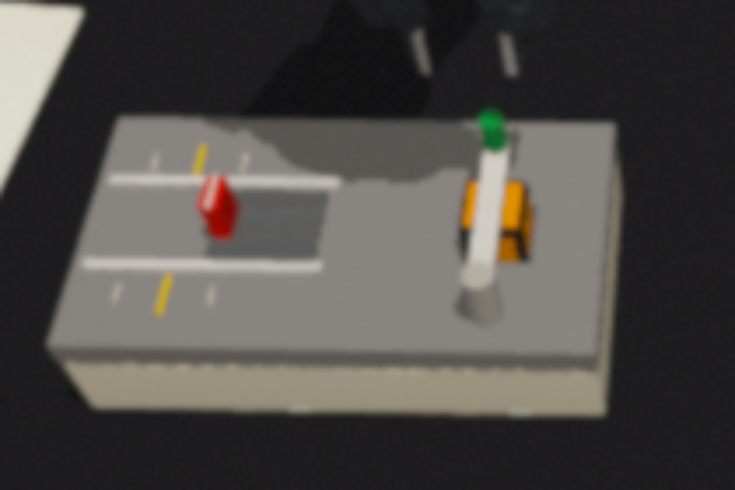

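The lever lies shut over the amber: handle at (492,130), lamp y = 100. The shutter tab is still closed at (218,207). Now I go to the tab.

Emit:
{"op": "move_arm", "data": {"offset": [[-1,-4.2,0.5],[-1,-4.2,1],[-1,-4.2,1],[-0.9,-4.4,1],[0,0,0]], "twist": [[-0.002,0.006,-0.006],[0,0,0],[0,0,0],[0,0,0],[0,0,0]], "grip": [0.5,0.5,0.5,0.5,0.5]}}

```text
time: 20.15
ee_pos: [0.5599, -0.2894, 0.1909]
tcp_rot: [179.8, -0.5, -175.0]
wrist_force: [-0.6, 0.7, -1.3]
opening: 0.0425
grasp_force: 0.0
```

```bash
python3 -c "
from h import *
plan((.562,-.2862,.123),185.2)"
```

```text
t 20.15 q [-27.3  16.   15.8  90.4  -0.1 -32.3] pos [ 0.5599 -0.2894  0.1909] rot [ 179.76   -0.55 -175.02] open 0.0425 F [-0.6  0.7 -1.3]
shift cm [-0.3   0.27  6.78] norm 6.8 twist [ 0.004 -0.01  -0.004] 0.01 shift in goal axes [-0.24  0.3   6.79]
```

Emit:
{"op": "move_arm", "data": {"offset": [[-0.2,0.25,1.5],[0,0,2],[0,0,2],[0,0,1],[0,0,0]], "twist": [[0.004,-0.01,-0.004],[0,0,0],[0,0,0],[0,0,0],[0,0,0]], "grip": [0.5,0.5,0.5,0.5,0.5]}}

```text
time: 20.65
ee_pos: [0.5614, -0.2821, 0.129]
tcp_rot: [-180.0, 0.2, -174.6]
wrist_force: [0.5, -0.5, 0.7]
opening: 0.0426
grasp_force: 0.0
```

```bash
python3 -c "
from h import *
plan((.562,-.2862,.123),185.2)"
```

```text
t 20.65 q [-26.7  14.9   7.7  82.6   0.1 -32.1] pos [ 0.5614 -0.2821  0.129 ] rot [-1.7999e+02  1.6000e-01 -1.7456e+02] open 0.0426 F [ 0.5 -0.5  0.7]
shift cm [-0.02 -0.41  0.6 ] norm 0.7 twist [-0.     0.003  0.004] 0.0 shift in goal axes [-0.02 -0.41  0.6 ]
```

Small correction, then grip.

Emit:
{"op": "move_arm", "data": {"offset": [[0,-0.35,0.5],[0,0,0],[0,0,0]], "twist": [[0,0.003,0.004],[0,0,0],[0,0,0]], "grip": [0.5,0.5,0.5]}}

```text
time: 20.95
ee_pos: [0.563, -0.2866, 0.1268]
tcp_rot: [-179.9, 0.2, -174.8]
wrist_force: [-0.2, 0.8, 1.5]
opening: 0.0425
grasp_force: 0.0
```

Emit:
{"op": "move_arm", "data": {"offset": [[0,0,0],[0,0,0],[0,0,0],[0,0,0]], "twist": [[0,0,0],[0,0,0],[0,0,0],[0,0,0]], "grip": [0,0,0,0], "force": 50}}

```text
time: 21.35
ee_pos: [0.5629, -0.2867, 0.1267]
tcp_rot: [-179.8, 0.2, -174.8]
wrist_force: [-0.2, -2.8, 3.5]
opening: 0.0133
grasp_force: 50.9
```

```bash
cat > tab.py <<'E'
from h import *
L=R.from_euler('z',5.2,degrees=True); plan((.5641,-.3166,.123),185.2)
print("tcp lamp",(L.inv().apply(bot.get_obs()["ee_pos"]-[.5545,-.211,0])*1000).round(1))
for c in("scene","top"):
    p=viewer.camera(c);X=cloud(p);hsv=cv2.cvtColor(p['color'],cv2.COLOR_RGB2HSV)
    Y=L.inv().apply((X-[.5545,-.211,0]).reshape(-1,3)).reshape(X.shape)*1000
    r=(abs(Y[...,0])<25)&(abs(Y[...,1]+100)<50)&(Y[...,2]>97)&(Y[...,2]<140)&((hsv[...,0]<8)|(hsv[...,0]>172))&(hsv[...,1]>100)
    if r.sum()>5: print(c,"tab",r.sum(),np.percentile(Y[r],[2,50,98],axis=0).round(1))
    yl=(abs(abs(Y[...,0])-55)<22)&(abs(Y[...,1]+106)<20)&(Y[...,2]<96)&(hsv[...,0]>18)&(hsv[...,0]<35)&(hsv[...,1]>110)
    for s in(1,-1):
        k=yl&(Y[...,0]*s>0)
        if k.sum()>3: print(c,"yellow",s,k.sum(),Y[k].mean(0).round(1))
E
python3 tab.py
```

```text
t 21.35 q [-27.   15.3   7.9  82.3  -0.  -32.2] pos [ 0.5629 -0.2867  0.1267] rot [-179.83    0.2  -174.82] open 0.0133 F [-0.2 -2.8  3.5]
shift cm [ 0.15 -2.99  0.38] norm 3.0 twist [-0.003  0.004 -0.   ] 0.0 shift in goal axes [ 0.15 -2.99  0.37]
tcp lamp [  1.5 -76.2 126.7]
scene tab 89 [[ -3.9 -84.2  99.1]
 [ 13.8 -78.5 124.3]
 [ 16.5 -69.7 136.8]]
scene yellow 1 28 [  55.6 -106.9   91.1]
top tab 17 [[-13.1 -78.8 100.4]
 [-12.7 -70.2 117.9]
 [ -9.9 -67.9 133.6]]
top yellow 1 8 [  61.6 -104.7   92. ]
top yellow -1 25 [ -51.7 -105.3   91.2]
```

Emit:
{"op": "move_arm", "data": {"offset": [[0,-0.7,0],[0,-0.8,0],[0,-0.8,0],[0,-0.6,0],[0,0,0]], "twist": [[0,0,0],[0,0,0],[0,0,0],[0,0,0],[0,0,0]], "grip": [0,0,0,0,0]}}

```text
time: 21.95
ee_pos: [0.5654, -0.3144, 0.1267]
tcp_rot: [180.0, 0.2, -174.8]
wrist_force: [-1.2, 6.7, 8.4]
opening: 0.0131
grasp_force: 51.6
```

Emit:
{"op": "move_arm", "data": {"offset": [[0,0,0],[0,0,0]], "twist": [[0,0,0],[0,0,0]], "grip": [0,0]}}

```text
time: 22.15
ee_pos: [0.5654, -0.3139, 0.1267]
tcp_rot: [180.0, 0.2, -174.7]
wrist_force: [-2.3, 7.1, 8.0]
opening: 0.0129
grasp_force: 51.7
```

```bash
python3 tab.py
```

```text
t 22.15 q [-29.1  17.5  10.6  83.    0.1 -34.3] pos [ 0.5654 -0.3139  0.1267] rot [ 179.96    0.19 -174.75] open 0.0129 F [-2.3  7.1  8. ]
shift cm [ 0.16 -0.26  0.37] norm 0.5 twist [0.001 0.003 0.001] 0.0 shift in goal axes [ 0.15 -0.26  0.37]
tcp lamp [   1.5 -103.5  126.7]
scene tab 91 [[  -3.2 -111.8   98.1]
 [  14.1 -105.8  122.3]
 [  16.2  -96.   136.9]]
scene yellow 1 27 [  55.4 -106.7   91.5]
top tab 16 [[ -13.2 -105.3   97.8]
 [ -12.8  -97.6  117.9]
 [ -10.9  -94.6  130.9]]
top yellow 1 23 [  52.6 -105.8   90.5]
top yellow -1 27 [ -51.9 -105.3   91.7]
```

Emit:
{"op": "move_arm", "data": {"offset": [[0,-0.25,0],[0,0,0],[0,0,0],[0,0,0]], "twist": [[0,0,0],[0,0,0],[0,0,0],[0,0,0]], "grip": [0,0,0,0]}}

```text
time: 22.65
ee_pos: [0.5656, -0.3162, 0.1267]
tcp_rot: [179.9, 0.2, -174.7]
wrist_force: [-2.8, 7.3, 8.1]
opening: 0.0132
grasp_force: 51.7
```

```bash
cat >> tab.py <<'E'
cv2.imwrite('pics/s5.png',cv2.resize(viewer.camera("scene")['color'][150:290,110:320,::-1],None,fx=3.5,fy=3.5))
E
python3 tab.py
```

```text
t 22.65 q [-29.3  17.7  10.8  83.    0.1 -34.5] pos [ 0.5656 -0.3162  0.1267] rot [ 179.95    0.18 -174.74] open 0.0132 F [-2.8  7.3  8.1]
shift cm [ 0.15 -0.03  0.37] norm 0.4 twist [0.001 0.003 0.001] 0.0 shift in goal axes [ 0.15 -0.03  0.37]
tcp lamp [   1.5 -105.8  126.7]
scene tab 87 [[  -2.  -114.4   98.6]
 [  13.4 -108.1  123.3]
 [  16.1  -99.1  138.1]]
scene yellow 1 28 [  54.7 -107.    91. ]
top tab 18 [[ -13.3 -107.2   98.3]
 [ -12.8 -100.1  114.2]
 [ -10.   -96.6  130.1]]
top yellow 1 24 [  52.  -105.5   91. ]
top yellow -1 24 [ -52.2 -105.5   90.8]
```

View pics/s5.png

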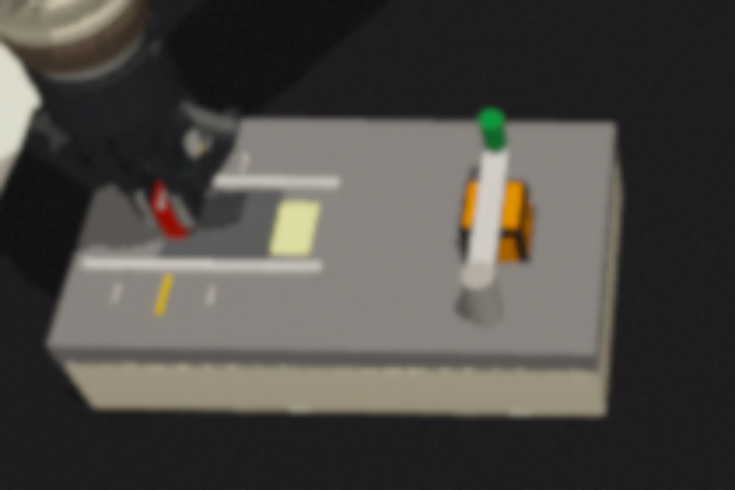

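The red tab at (168,210) is gripped and in line with the yellow marks, with about 29.7 mm of travel. The lever is shut over the amber. Handing in.

```bash
python3 -c "
from h import *
print(bot.job_done())"
```

```text
the job is handed in; nothing more can be done
None
```

I handed the job in with the amber cartridge seated, the lever fully shut and the shutter held half open (about 29.7 mm) by its red tab; the hand-in call returned no verdict, and I did not recheck the blue cartridge, specimen box or jar after the lift.

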